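Ready the food slicer for loading and hold its pusher open

ROBOT

A 6-joint arm with a two-finger parallel gripper is mounted at the origin on a cart in front of the work surface, level with it; the furniture and walls round the work are solid. World frame = base frame: x ahead of the robot, y to its left, z up, the work surface at z = 0. Lengths are in m, angles in rad, forces in N, time in s.
With the tool pointing down it reaches from about 0.35 to 0.85 m from the base axis. Payload 8.1 kg.
Tool frame: the origin (TCP) lies at the very end of the fingers, on their centre line; the grasp point (between the pads) lies 19 mm behind it; z points along the fingers, y is the line along which they close (so a half turn about z gives the same grasp; the last joint's range is limited). The gripper opens to 93 mm and grips with 3 to 60 N. Pads are 15 mm wide; open, the fingers measure 128 mm over their backs; the gripper's body (75 mm by 188 mm) begins 65 mm behind the grasp point.
Start: joints at [1.235, 0.13, 1.488, -0, 1.523, -0.085], TCP at [0.149, 0.581, 0.219] pointing down, gripper open.
Joint ranges: [-2.96, 2.96], [-0.89, 2.26], [0.02, 2.5], [-1.34, 4.48], [0, 2.73], [-2.66, 2.66]. Speed limits (rad/s): [2.39, 2.39, 2.79, 3.14, 3.14, 3.14].

INTERFACE

Orientations are given as a rotation vector (axis times angle).
In Python, from plant import monitor, eyes, ticket gives the robot as it stands.
- The arm moves only by the tool arm_command, never from a script. Its argument "deltas" is a list that holds one entry, the list of rows, each a list of 6 numbers: the shift along the world's x, y, z in cm, then the turn, a rotation vector about the world's x, y, z in degrees. In form: [[[tx, ty, tz, rx, ry, rz], ...]]. A call has 1 to 12 rows; each row shifts and turns the commanded pose from where the row before left it; what a row does not reach is not made up. A row lasts 1/12 s, in which the tool goes at most 41.7 mm and 7.16 degrees, less where a joint would pass 70% of its speed; a pose out of reach is approached as far as the arm can. A call is refused whole if a number of a shift passes 4.17 or a number of a turn 7.16, either way. A call with a gripper value outside its range is refused whole. "gripper" is the opening, from -1 (shut) to 1 (fully open), set as the call begins (left out, the last holds). The fingers move at their own pace and stop on an object; "squeeze" is the grip in N (left out, the last holds). Time passes only in rows, so rows that do not move let the fingers close. It gives the time, the measured TCP pose, the force, the opening and the grip force at its end, in the units of the state.
- monitor.read_state(): the state, without advancing time (a new reading comes with each control period).
- eyes.read_camera(name): name is "scene" or "top"; returns the picture (480x640x3 uint8, blue, green, red); there is no depth.
- eyes.camera_model(name): a dict with "fx", "fy", "cx", "cy" (pixels), "rvec" (rotation vector, rad) and "tvec" (3), from world to camera coordinates, as OpenCV has them. Camera axes: x right, y down, z forward; pixel columns grow to the right and rows downward; lengths in m; the calibration is good to about 2 mm. A picture is of the moment at which its call begins. camera_model takes no time and is no camera call.
- ticket.close_job(): hands the job in; it is judged then, once.
The state is a dict: "t": time; "q": joint angles; "dq": joint speeds; "joint_torque": joint torques, N m; "tool_pos": TCP position; "orientation": TCP orientation; "force": force on the tool from outside, world axes, zero at the start; "wrist_torque": the same for the moment, N m; "opening": finger opening in m; "gripper_force": force on a finger pad.
Only numpy, scipy, OpenCV 4.12 (cv2) and the standard library are available. Lean on these libraries where they do the work, as an engineer would, in place of code of your own. Each camera call takes 0.05 s, during which the arm holds its last target. There are 200 camera calls.

TASK

Get the food slicer ready to be loaded: slide its carriage all the way to the left, clear of the blade and against the end stop, then turn the wing knob on the carriage clockwise until it is fully home, which locks the carriage there. Only once it is locked, lift the hinged food pusher by its bar to 45 degrees and finish while holding it there, since it falls shut when let go and the cook needs both hands to lay the loaf in; leave the things standing round the slicer where they are.

Things in the scene. Friction and masses are not known exactly. Their poses are not given: they have to be found in the camera images.
- slicer: Compact food slicer fixed on the worktop: white deck 340 x 175 mm, upright steel blade 148 mm across (housing behind it, top 185 mm) at the right, ribbed gauge plate (top 137 mm) left of it. Origin on the worktop; x to the rear, y to the left along the slide, z up. Deck y -160 to 180 mm, x -90 to 85 mm; blade face x = 42 mm, gauge plate x = 44 mm.
- carriage (a joint): Sliding carriage: aluminium tray 104 x 130 mm, floor 62 mm above the worktop, on two guides. 0 = rightmost, before the blade; 0.12 m = against the stop at the left end. Slides along the slicer's +y with about 2.5 N of friction while unlocked. Knob and pusher ride on it; it can be drawn along by the knob.
- lock_knob (a joint): Turning of the black wing knob about its upright axis, rad: it starts unlocked at 1.0 to 1.4; 0 = fully home, locked. It reads less when turned clockwise seen from above; resistance about 0.12 Nm. It lowers a pawl behind the end of the front guide: this goes home only with the carriage within about 5 mm of its left stop; elsewhere the knob jams at about 0.7.
- knob_grip (a point): Middle of the knob's wing, on its upright axis, 104 mm above the worktop. Wing: bar 44 mm long (along this point's x), 12 mm thick, 92 to 116 mm above the worktop; below it a collar 36 mm across and the grey lock block (top 71 mm). At the left end of the carriage and moving with it: in the slicer's frame x = -55 mm, y = 35 mm + carriage value.
- pusher (a joint): Opening of the food pusher, rad: 0 = lying shut over the tray, 0.785 = 45 degrees, stop at 1.3. It has no stay: it falls shut from every angle when let go. Mass about 0.25 kg; about 1.5 N at the bar holds it.
- pusher_bar (a point): Middle of the pusher's grip bar: black, round, 12 mm thick, 68 mm long along this point's x (parallel to the slicer's x), on thin arms at the pusher's free (right) edge, open space under and beside it. Shut, it is 119 mm above the worktop, 128 mm right of the hinge line and 30 mm above it; it swings up and over to the left. Fingers may close across it along the slicer's y.
- pusher_hinge (a point): Middle of the pusher's hinge line at the left edge of the tray, 89 mm above the worktop, straight left of the bar; the hinge axis is parallel to the slicer's x. Moves with the carriage.
- tin: Food tin 75 mm across, 58 mm high, at the slicer's left end; origin at the middle of its underside. Bystander.
- spice_jar: Spice jar with yellow-brown cap, 46 mm across, 99 mm high, at the slicer's right end; origin at the middle of its underside. Bystander.
- storage_jar: Clear jar with a red lid, 60 mm across, 80 mm high, at the left; origin at the middle of its underside. Bystander.
- flask_blue: Blue flask 75 mm across, 230 mm high, at the right; origin at the middle of its underside. Bystander.
- flask_pink: Pale pink flask 73 mm across, 207 mm high, at the right; origin at the middle of its underside. Bystander.
- beaker: Translucent beaker 82 mm across, 152 mm high, at the right; origin at the middle of its underside. Bystander.
- white_mug: White mug 78 mm across, 102 mm high, at the far right; origin at the middle of its underside. Bystander.

How it is judged:
On the way, in this order (a step that is already met when the one before it is completed fails the run):
1. the carriage stands at its left end stop, pusher still shut (value of joint carriage above 0.113 m and value of joint pusher below 0.15 rad), for 0.2 s.
2. the knob is turned home with the carriage at its left stop: locked (all of step 1 and value of joint lock_knob below 0.12 rad), for 0.2 s.
At the end, for the whole second after the job is handed in: The pusher stands still at 45 degrees (within 6 degrees), held by the robot's fingers; the carriage is at its left stop (within 8 mm) and the lock knob is home (within about 8 degrees) (value of joint pusher between 0.68 and 0.89 rad and not (velocity of joint pusher above 0.15 rad/s) and not (velocity of joint pusher below -0.15 rad/s) and contact force between the fingers and pusher above 0.4 N and value of joint lock_knob below 0.15 rad and value of joint carriage above 0.112 m); the arm keeps its last pose, push and grip.
It fails at once if the pusher is lifted before the carriage is locked (value of joint each of pusher, lock_knob above 0.25 rad).
It fails at once if a bystander is moved (distance of any of tin, spice_jar, storage_jar, flask_blue, flask_pink, beaker, white_mug from where it was at the start of the episode above 0.025 m).
It also fails if it takes over 51 s, if anything falls off the work surface, if the arm or the gripper's body presses on something with over 40 N, if the wrist force passes 120 N, or if a joint passes its speed limit or range.

## Working session

There is one attempt and no reset: what is moved stays moved. The work goes in short steps, Python scripts to look and compute and a tool call to move; the robot and the scene stay as the last step left them, time stands still between calls to the robot, and variables do not carry over. Pictures are saved under pics/ and viewed, at most 10 in all, crops included, and the job is handed in when it is done.

Besides the shell and the picture viewer there is one more tool, called after "Call:" by a JSON object that holds its "name" and its "arguments". arm_command: Moves the arm, as the interface text tells. Its arguments: {"type":"object","properties":{"deltas":{"type":"array"},"gripper":{"type":"number"},"squeeze":{"type":"number"}},"required":["deltas"]}

```bash
mkdir -p pics; ls
python3 - <<'E'
from plant import monitor, eyes
import cv2
for n in("scene","top"):
    cv2.imwrite(f"pics/{n}0.png",eyes.read_camera(n)); print(n,eyes.camera_model(n))
print(monitor.read_state())
E
```

```text
pics
scene {'fx': 576.6466995249176, 'fy': 576.6466995249176, 'cx': 317.8984235776788, 'cy': 251.03635931344945, 'rvec': array([ 0.66375801, -2.73440441,  0.96491111]), 'tvec': array([0.38791767, 0.31690205, 1.82425261])}
top {'fx': 556.7385184868198, 'fy': 556.7385184868198, 'cx': 325.305889190276, 'cy': 241.7968629993311, 'rvec': array([ 2.16448777, -2.12897462,  0.13024642]), 'tvec': array([-0.09746871,  0.49835104,  1.80792702])}
{'t': 0.1, 'q': array([ 1.23458356e+00,  1.31073658e-01,  1.48915260e+00, -1.01039768e-05,
        1.52299777e+00, -8.54056029e-02]), 'dq': array([-6.17077322e-04,  7.27716060e-05, -4.28625217e-03, -1.20550724e-03,
        1.64210985e-03, -3.32758491e-04]), 'joint_torque': array([ 1.40714441e-03, -5.61337781e+01, -4.93096805e+01,  7.70463631e-02,
        2.91969732e-02, -7.49920173e-05]), 'tool_pos': array([0.14872986, 0.58075328, 0.21770927]), 'orientation': array([-3.92892844e-01, -3.11659278e+00,  2.50888647e-03]), 'force': array([ 0.54427486,  0.10246415, -0.45059977]), 'wrist_torque': array([-0.00706741, -0.0028651 , -0.02257364]), 'gripper_force': 0.0, 'opening': 0.0931207128399977}
```

View pics/scene0.png

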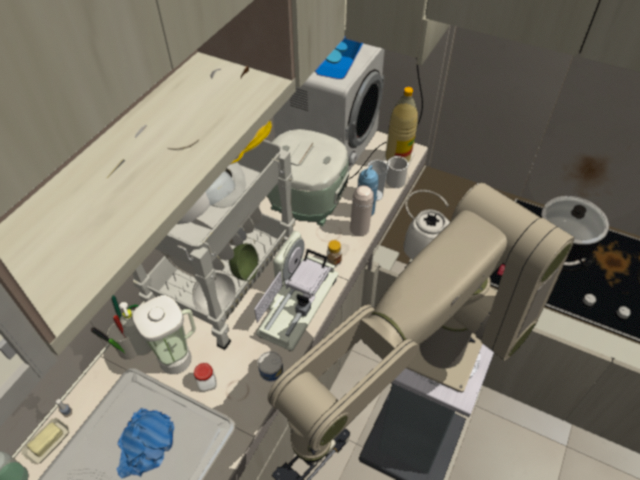

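View pics/top0.png

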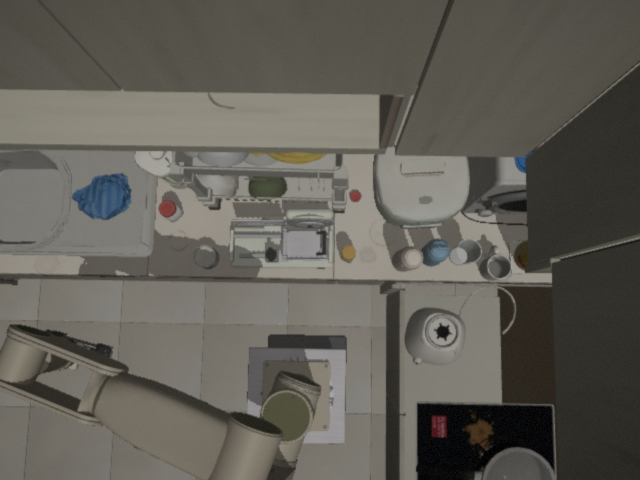

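The slicer is at about (232–334, 210–268) in the top view, with the knob near (271,255) and the bar near (324,243). I'll zoom in on both views.

```bash
python3 - <<'E'
import cv2,numpy as np
a=cv2.imread("pics/top0.png")[195:285,185:365]; b=cv2.imread("pics/scene0.png")[225:365,230:360]
cv2.imwrite("pics/tz.png",cv2.resize(a,(720,360),interpolation=cv2.INTER_CUBIC))
cv2.imwrite("pics/sz.png",cv2.resize(b,(520,560),interpolation=cv2.INTER_CUBIC))
E
cat > h.py <<'E'
import cv2,numpy as np
from plant import eyes
def ray(n,p):
    m=eyes.camera_model(n);R=cv2.Rodrigues(m["rvec"])[0];t=m["tvec"]
    d=R.T@np.array([(p[0]-m["cx"])/m["fx"],(p[1]-m["cy"])/m["fy"],1]);return -R.T@t,d
def onz(n,p,z):
    c,d=ray(n,p);return c+d*(z-c[2])/d[2]
def proj(n,P):
    m=eyes.camera_model(n);K=np.array([[m["fx"],0,m["cx"]],[0,m["fy"],m["cy"]],[0,0,1.]])
    return cv2.projectPoints(np.array(P,float).reshape(-1,3),m["rvec"],m["tvec"],K,None)[0][:,0]
E
```

```text
(no output)
```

View pics/tz.png

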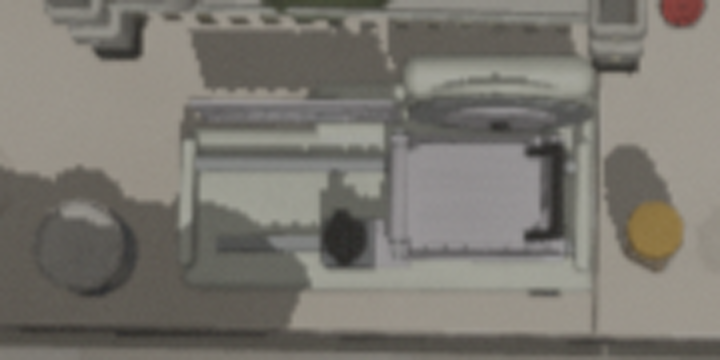

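View pics/sz.png

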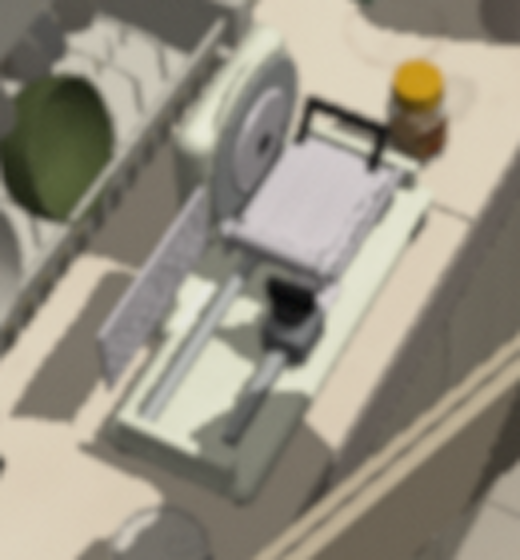

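The top crop shows the knob at about px (271,254) and the bar at (323,243). The tin is near (206,257) and the spice jar near (349,253). In the scene crop the knob is at (302,299), and the bar ends are at (307,250) and (325,258). Next I'll measure with dark masks.

Run:
```python
from h import *
a=cv2.imread("pics/top0.png");g=a.max(2)
for nm,(x0,y0,x1,y1) in dict(knob=(262,245,282,264),bar=(315,229,329,257)).items():
    r=g[y0:y1,x0:x1]; print(nm); print("\n".join(" ".join(f"{v:3d}" for v in q) for q in r))
    m=np.zeros_like(g);m[y0:y1,x0:x1]=(r<50)
    n,l,s,c=cv2.connectedComponentsWithStats(m,connectivity=8)
    for i in range(1,n): 
        if s[i,4]>5: print(s[i],c[i],onz("top",c[i],.116 if nm=="knob" else .119),cv2.minAreaRect(np.argwhere(l==i)[:,::-1].astype(np.float32)))
def tri(p,q):
    c,d=ray("top",p);e,f=ray("scene",q);A=np.stack([d,-f],1);k=np.linalg.lstsq(A,e-c,rcond=None)[0]
    P,Q=c+d*k[0],e+f*k[1];return (P+Q)/2,np.linalg.norm(P-Q)
print(tri((270.9,254.1),(302.6,299.4)),tri((322.9,242.7),(316.1,254.4)))
for z in(.03,.05):print("front edge",onz("top",(232.,267),z),onz("top",(332.3,267.3),z))
```

```text
knob
155 155 146 107 100 100 101  98  98 100 101  99 100 101 100 104 103 101 100  98
156 155 146 107 100  99  96  97  97  96  99 100 101  98  99 100 100  99 101  99
157 155 146 107 101  96  84  71  71  75  90  98 100  99  99 100 100  98 100  99
157 155 146 106  97  91  71  49  50  56  76  95  97  98  99 100  98 101 100 100
157 155 146 100  86  76  54  45  48  49  58  73  80  85  88  90  92 102 102  99
149 135 139  93  71  60  48  46  44  46  47  54  57  66  79  94 107 129 127 101
122 112 116  82  63  50  45  48  45  44  43  47  51  55  77  98 108 133 135 104
103 102  97  75  55  46  44  44  45  46  44  47  47  48  72  97 109 133 138 106
104 105  99  72  50  45  45  46  45  50  44  48  49  51  67  98 111 140 139 107
125 124 114  74  49  45  45  42  47  46  44  45  43  48  66  97 110 144 146 131
130 128 118  75  49  46  46  46  50  49  44  46  49  50  67  97 111 146 149 141
126 126 117  76  58  47  46  43  45  47  45  48  45  51  72  97 114 145 149 147
120 119 111  75  64  48  46  48  48  49  42  48  51  59  83  98 111 147 150 147
144 145 136  94  85  62  50  45  46  49  44  48  54  74
[... 1921 characters left out ...]
  87  82  56  46  54  63  86  99 113
138  81  57  48  50  52  49  47  49  53  64  89 100 113
135  74  55  54  55  56  61  62  73  78  93  99 103 110
141 106  94  96 106  98 112 117 131 132 134 118 112 109
142 125 127 132 136 132 128 131 145 147 145 122 120 111
[320 232   5   7  11] [323. 234.] [ 0.51304807 -0.08265225  0.119     ] ((322.0, 235.0), (6.0, 4.0), 90.0)
(array([0.44869219, 0.08229664, 0.09748143]), np.float64(0.0006097143773591127)) (array([ 0.48532911, -0.08275514,  0.1220414 ]), np.float64(0.0007965016547420557))
front edge [0.41156803 0.21700744 0.03      ] [ 0.41597008 -0.11365027  0.03      ]
front edge [0.40985979 0.21338988 0.05      ] [ 0.41421365 -0.11364807  0.05      ]
```

Run:
```python
from h import *
g=cv2.imread("pics/scene0.png").max(2)
print("cols 294..314, rows 290..316")
for y in range(290,317): print(y," ".join(f"{v:3d}" for v in g[y,294:314]))
for deg in range(0,180,30):
    a=np.radians(deg);u=np.array([np.cos(a),np.sin(a),0])*.022;c=np.array([.4475,.082,.116])
    print(deg,proj("scene",[c-u,c+u,c-u-[0,0,.024],c+u-[0,0,.024]]).round(1).tolist(),proj("top",[c-u,c+u]).round(1).tolist())
for n in("top","scene"):print(ray(n,(320,240))[0])
```

```text
cols 294..314, rows 290..316
290  86  93  95  93  87  86  90  99 112 127 144 158 173 181 181 177 182 197 198 182
291 102 114 116 113 107 103  94  88  87  94 108 122 139 150 156 165 179 190 179 159
292 119 127 126 123 121 118 113 103  94  85  89  96 106 114 122 143 170 171 161 153
293 126 128 120 109 106 111 116 117 109  99  96  97  97  94  98 121 140 139 134 143
294 128 125 105  80  72  81  94 105 107 105 108 111 109 103  97  99 112 114 111 131
295 127 116  88  52  38  45  58  72  80  88  99 109 111 111 108 100 105 117 122 145
296 125 111  78  41  23  26  32  39  46  56  71  85  93 100 105 100 109 136 158 179
297 125 113  82  37  17  17  19  22  28  31  39  47  58  71  88 103 128 165 192 202
298 127 118  88  44  16  11  16  15  20  21  25  27  30  43  79 131 165 191 205 207
299 135 124 100  62  27  14  11  10  13  14  18  19  22  31  80 154 194 207 207 202
300 162 137 114  80  39  15  15  12  12  12  11  16  17  22  74 143 189 205 206 205
301 193 156 125  88  47  23  20  18  17  16  13  12   9  21  60 120 167 195 205 213
302 194 158 125  88  49  28  25  26  21  15  18  16  16  30  66
[... 1179 characters left out ...]
5 223 217 197 187
0 [[308.9, 298.8], [296.6, 293.5], [309.0, 303.0], [296.9, 297.8]] [[270.2, 260.9], [270.6, 247.0]]
30 [[309.7, 295.9], [295.7, 296.4], [309.8, 300.1], [296.0, 300.7]] [[273.7, 260.0], [267.1, 247.9]]
60 [[308.6, 293.0], [296.8, 299.3], [308.8, 297.3], [297.0, 303.5]] [[276.3, 257.5], [264.5, 250.4]]
90 [[306.0, 291.1], [299.4, 301.3], [306.2, 295.4], [299.6, 305.6]] [[277.4, 254.0], [263.4, 253.8]]
120 [[302.5, 290.4], [302.9, 301.9], [302.7, 294.7], [303.1, 306.2]] [[276.5, 250.5], [264.2, 257.3]]
150 [[299.1, 291.3], [306.4, 301.0], [299.3, 295.6], [306.6, 305.3]] [[274.0, 248.0], [266.7, 259.9]]
[ 0.25552396 -0.11344897  1.85695741]
[-0.08469743  0.97230532  1.62057191]
```

Call:
{"name": "arm_command", "arguments": {"deltas": [[[2,-3.3,0,0,0,1.7],[2,-3.3,0,0,0,1.7],[2,-3.3,0,0,0,1.7],[2,-3.3,0,0,0,1.7],[2,-3.3,0,0,0,1.7],[2,-3.3,0,0,0,1.7],[2,-3.3,0,0,0,1.7],[2,-3.3,0,0,0,1.7],[2,-3.3,0,0,0,1.7],[2,-3.3,0,0,0,1.7],[2,-3.3,0,0,0,1.7],[2,-3.3,0,0,0,1.7]]], "gripper": -0.35}}

```text
t: 1.1
tool_pos: [0.3892, 0.1834, 0.2184]
orientation: [0.168, -3.137, -0.0]
force: [1.0, -0.2, 0.1]
opening: 0.0303
gripper_force: 0.0
```

Call:
{"name": "arm_command", "arguments": {"deltas": [[[1.9,-3.4,0,0,0,0],[1.9,-3.4,0,0,0,0],[1.9,-3.2,0,0,0,0],[0,0,0,0,0,0],[0,0,0,0,0,0]]]}}

```text
t: 1.52
tool_pos: [0.4462, 0.0835, 0.2181]
orientation: [0.159, -3.136, 0.0]
force: [0.2, -0.1, 0.1]
opening: 0.0302
gripper_force: 0.0
```

Run:
```python
from h import *
from plant import monitor
a=eyes.read_camera("scene");b=eyes.read_camera("top")
cv2.imwrite("pics/s1.png",np.hstack([cv2.resize(a[180:380,220:360],(420,600)),cv2.resize(b[180:340,200:300],(375,600))]))
s=monitor.read_state();print(s["tool_pos"],s["orientation"],s["q"])
```

```text
[0.44545827 0.08553739 0.2182594 ] [ 1.64400707e-01 -3.13631110e+00 -6.90934978e-04] [ 7.62072955e-02 -2.75328706e-01  1.87505529e+00  4.63308849e-04
  1.54283092e+00 -1.59934334e+00]
```

View pics/s1.png

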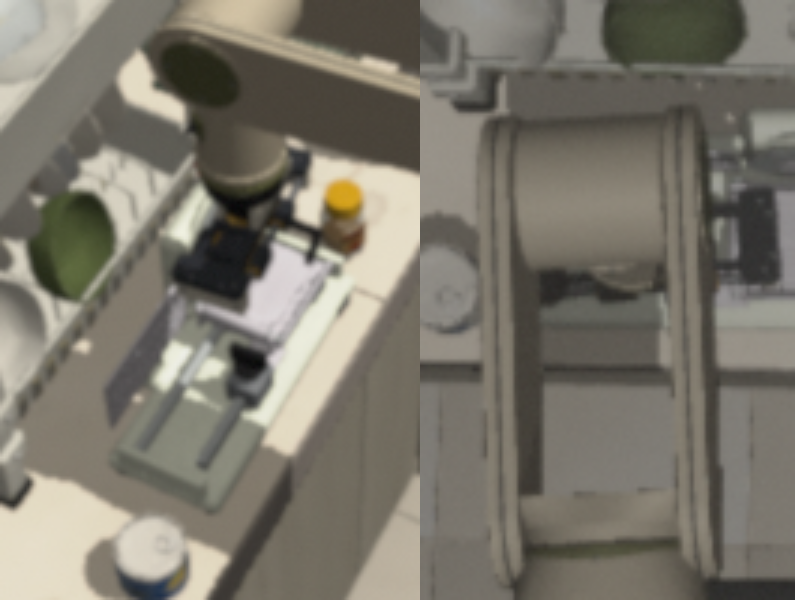

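The scene crop shows the gripper hovering behind the knob, offset by its height. The knob's wing is at crop (248,358). Nothing is in the way, so I'll descend.

Call:
{"name": "arm_command", "arguments": {"deltas": [[[0.2,-0.3,-2.5,0,0,0],[0,0,-3,0,0,0],[0,0,-3,0,0,0],[0,0,-2,0,0,0],[0,0,-1,0,0,0],[0,0,-0.6,0,0,0],[0,0,0,0,0,0],[0,0,0,0,0,0]]]}}

```text
t: 2.28
tool_pos: [0.4485, 0.0828, 0.0988]
orientation: [-0.167, 3.136, 0.0]
force: [-0.2, -1.2, 0.7]
opening: 0.0302
gripper_force: 0.0
```

Call:
{"name": "arm_command", "arguments": {"deltas": [[[0,0,-0.2,0,0,0],[0,0,0,0,0,0],[0,0,0,0,0,0],[0,0,0,0,0,0],[0,0,0,0,0,0]]], "gripper": -1, "squeeze": 30}}

```text
t: 2.7
tool_pos: [0.4485, 0.0825, 0.0966]
orientation: [-0.165, 3.136, 0.001]
force: [-2.1, 2.1, 5.9]
opening: 0.0118
gripper_force: 29.9
```

Call:
{"name": "arm_command", "arguments": {"deltas": [[[0,0.5,0,0,0,0],[0,1,0,0,0,0],[-0.02,1.2,0,0,0,0],[-0.02,1.2,0,0,0,0],[-0.02,1.2,0,0,0,0],[-0.02,1.2,0,0,0,0],[-0.02,1.2,0,0,0,0],[-0.01,1,0,0,0,0],[0,0.5,0,0,0,0],[0,0.5,0,0,0,0],[0,0.3,0,0,0,0],[0,0,0,0,0,0]]]}}

```text
t: 3.7
tool_pos: [0.4477, 0.1808, 0.0966]
orientation: [-0.166, 3.135, 0.001]
force: [-0.3, 1.5, 5.7]
opening: 0.0118
gripper_force: 29.9
```

Call:
{"name": "arm_command", "arguments": {"deltas": [[[0,0.3,0,0,0,0],[0,0.3,0,0,0,0],[0,0.3,0,0,0,0],[0,0.3,0,0,0,0],[0,0,0,0,0,0]]]}}

```text
t: 4.12
tool_pos: [0.4476, 0.1925, 0.0966]
orientation: [-0.165, 3.136, 0.0]
force: [-0.4, -0.7, 6.2]
opening: 0.0117
gripper_force: 29.9
```

Call:
{"name": "arm_command", "arguments": {"deltas": [[[0,0.3,0,0,0,0],[0,0.2,0,0,0,0],[0,0.2,0,0,0,0],[0,0,0,0,0,0]]]}}

```text
t: 4.45
tool_pos: [0.4476, 0.1993, 0.0966]
orientation: [-0.165, 3.136, -0.0]
force: [-0.9, -0.8, 7.5]
opening: 0.0116
gripper_force: 29.9
```

Call:
{"name": "arm_command", "arguments": {"deltas": [[[0,0.2,0,0,0,0],[0,0.2,0,0,0,0],[0,0,0,0,0,0]]]}}

```text
t: 4.7
tool_pos: [0.4475, 0.2023, 0.0966]
orientation: [-0.165, 3.136, -0.003]
force: [-1.1, -5.7, 8.6]
opening: 0.012
gripper_force: 29.9
```

The carriage has travelled about 0.120 m and is now pushing back, so it is at the stop. Next I'll turn the knob.

Call:
{"name": "arm_command", "arguments": {"deltas": [[[0,0,0,0,0,0],[0,0,0,0,0,0],[0,0,0,0,0,-3],[0,0,0,0,0,-5],[0,0,0,0,0,-5],[0,0,0,0,0,-5],[0,0,0,0,0,-5],[0,0,0,0,0,-5],[0,0,0,0,0,-5],[0,0,0,0,0,-5],[0,0,0,0,0,0],[0,0,0,0,0,0]]]}}

```text
t: 5.7
tool_pos: [0.4475, 0.202, 0.0966]
orientation: [0.866, 3.018, -0.003]
force: [-1.8, -6.4, 9.1]
opening: 0.0119
gripper_force: 29.9
```

Run:
```python
from plant import monitor
s=monitor.read_state();print(s["tool_pos"],s["orientation"],s["q"],s["wrist_torque"],s["force"])
```

```text
[0.44748369 0.20195164 0.09656548] [ 8.66316099e-01  3.01812378e+00 -2.67191830e-03] [ 0.32124217 -0.07203656  1.92299809 -0.00239958  1.29027774 -0.68984422] [-1.39644299  0.28980286 -0.12064119] [-1.80162061 -6.43170448  9.12919841]
```

Call:
{"name": "arm_command", "arguments": {"deltas": [[[0,0,0,0,0,-4],[0,0,0,0,0,-4],[0,0,0,0,0,-4],[0,0,0,0,0,-4],[0,0,0,0,0,-3],[0,0,0,0,0,0]]]}}

```text
t: 6.2
tool_pos: [0.4474, 0.2018, 0.0966]
orientation: [1.356, 2.832, -0.003]
force: [-2.4, -6.7, 10.5]
opening: 0.0117
gripper_force: 29.9
```

```bash
cat > r.py <<'E'
from plant import monitor
import numpy as np
s=monitor.read_state();o=s["orientation"];print(s["tool_pos"],2*np.degrees(np.arctan2(o[1],o[0]))-90,s["q"][5],s["wrist_torque"],s["force"],s["opening"])
E
python3 r.py
```

```text
[0.4473629  0.20181443 0.09658484] 38.81524192438974 -0.35549653142354554 [-1.45512366  0.45182285  0.09168485] [-2.35151939 -6.72192243 10.4626548 ] 0.011746614741156777
```

Call:
{"name": "arm_command", "arguments": {"deltas": [[[0,0,0,0,0,-4],[0,0,0,0,0,-3],[0,0,0,0,0,0],[0,0,0,0,0,0]]]}}

```text
t: 6.53
tool_pos: [0.4473, 0.2018, 0.0966]
orientation: [1.523, 2.746, -0.003]
force: [-2.4, -7.9, 10.1]
opening: 0.0117
gripper_force: 29.9
```

```bash
python3 r.py
```

```text
[0.44729863 0.20180395 0.09656522] 31.986290696081596 -0.2363270752687538 [-1.55351532  0.48226119 -0.06871997] [-2.37484685 -7.86352596 10.13608591] 0.011668849795478622
```

Call:
{"name": "arm_command", "arguments": {"deltas": [[[0,0,0,0,0,-3],[0,0,0,0,0,-3],[0,0,0,0,0,-2],[0,0,0,0,0,0],[0,0,0,0,0,0]]]}}

```text
t: 6.95
tool_pos: [0.4472, 0.2018, 0.0966]
orientation: [1.71, 2.633, -0.003]
force: [-2.5, -7.8, 10.1]
opening: 0.0118
gripper_force: 29.9
```

```bash
python3 r.py
```

```text
[0.44724997 0.20175391 0.09656939] 24.000947742450236 -0.09694136556174378 [-1.54537836  0.5839374  -0.02734635] [-2.50786045 -7.76553243 10.13979982] 0.0118288082712173
```

Call:
{"name": "arm_command", "arguments": {"deltas": [[[0,0,0,0,0,-3],[0,0,0,0,0,-3],[0,0,0,0,0,-2],[0,0,0,0,0,0],[0,0,0,0,0,0]]]}}

```text
t: 7.37
tool_pos: [0.4471, 0.2022, 0.0965]
orientation: [1.889, 2.509, -0.002]
force: [-3.1, -6.2, 10.1]
opening: 0.0125
gripper_force: 31.3
```

```bash
python3 r.py
```

```text
[0.44708129 0.20218926 0.09654141] 16.046066081276393 0.042195870577296395 [-1.2194752   0.65119674  0.56240642] [-3.05760478 -6.22986431 10.08989501] 0.012489115918452328
```

The torque jumped to 0.56 Nm at 80° of turn, so the knob is home. Now release it and rise.

Call:
{"name": "arm_command", "arguments": {"deltas": [[[0,0,0,0,0,0],[0,0,0,0,0,0],[0,0,0,0,0,0]]]}}

```text
t: 7.62
tool_pos: [0.4471, 0.2022, 0.0965]
orientation: [1.888, 2.509, -0.002]
force: [-4.3, -6.9, 10.1]
opening: 0.0122
gripper_force: 31.3
```

Call:
{"name": "arm_command", "arguments": {"deltas": [[[0,0,0,0,0,0],[0,0,0,0,0,0],[0,0,0,0,0,0],[0,0,0,0,0,0],[0,0,1,0,0,0],[0,0,2.5,0,0,0],[0,0,3,0,0,0],[0,0,3,0,0,0],[0,0,3,0,0,0],[0,0,0,0,0,7],[0,0,0,0,0,7],[0,0,0,0,0,7]]], "gripper": -0.3}}

```text
t: 8.62
tool_pos: [0.4473, 0.2035, 0.2224]
orientation: [1.392, 2.815, 0.003]
force: [-0.3, 0.0, -0.3]
opening: 0.0327
gripper_force: 0.0
```

Call:
{"name": "arm_command", "arguments": {"deltas": [[[0,2,0,0,0,7],[0,2,0,0,0,7],[0,2,0,0,0,7],[0,2,0,0,0,7],[0,2,0,0,0,7],[0,2,0,0,0,7],[0,2,0,0,0,7],[0,2,0,0,0,4],[0,0,0,0,0,0],[0,0,0,0,0,0]]]}}

```text
t: 9.45
tool_pos: [0.4465, 0.3639, 0.2209]
orientation: [0.002, -3.141, 0.0]
force: [-0.4, -1.2, 0.1]
opening: 0.032
gripper_force: 0.0
```

```bash
python3 r.py
python3 - <<'E'
from h import *
a=eyes.read_camera("scene");b=eyes.read_camera("top")
cv2.imwrite("pics/a2.png",a);cv2.imwrite("pics/b2.png",b)
cv2.imwrite("pics/s2.png",np.hstack([cv2.resize(a[220:370,230:360],(430,496)),cv2.resize(b[200:280,230:290],(370,496))]))
print(proj("scene",[.484,.037,.119]),proj("top",[.484,.037,.119]))
E
```

```text
[0.4464787  0.36385967 0.2208989 ] -269.9392069316769 -0.9769808044891612 [ 0.02513478 -0.00979985 -0.00209495] [-0.35854327 -1.21189292  0.13619218] 0.03203021037642262
[[299.35964822 281.05137552]] [[284.88274792 242.52861067]]
```

View pics/s2.png

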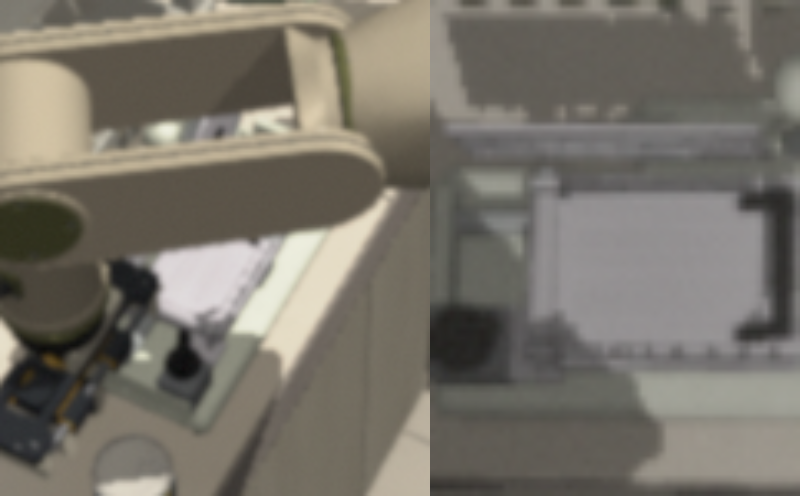

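The knob now stands end-on in the scene view, at crop (185,355). The carriage is at the left, and the bar is near crop (782,262) in the top view. I'll refine the bar position.

Run:
```python
from h import *
g=cv2.imread("pics/b2.png").max(2)
for y in range(226,258,2): print(y,g[y,276:294])
for p in((286.,242.5),(287,242.5)):print(onz("top",p,.119))
```

```text
226 [ 97  97  97  98  97  99 100  99  98  99 102 102 105 116 144 146 139 131]
228 [102 101 100 100  98 100 108 117 100  99 104 119 123 137 159 162 161 160]
230 [ 96  94  95  94  88  85  92 106  78  68  67  74  94 127 154 163 163 163]
232 [150 150 145 125  72  49  47  47  48  45  43  48  57  95 134 126 108 109]
234 [149 148 149 146 133 129 130 122  81  64  49  47  57  95 130 106 101 102]
236 [150 151 150 150 151 150 153 145  99  73  51  49  66 108 140 138 139 140]
238 [147 151 149 149 151 151 151 142  98  75  47  50  65 110 145 154 154 155]
240 [149 151 150 151 151 151 151 144 100  74  51  48  65 111 149 163 164 165]
242 [150 149 149 151 150 152 150 141 102  76  50  48  68 113 151 164 163 164]
244 [151 150 150 151 152 152 151 140  98  71  50  50  67 110 150 164 164 164]
246 [149 150 150 150 150 152 151 139 103  75  54  50  67 109 147 160 163 165]
248 [150 149 150 151 151 152 149 142 131  89  54  53  79 124 142 160 162 162]
250 [151 151 151 152 150 142 122 121 135  92  55  54  79 123 141 158 160 160]
252 [150 150 145 127 101  75  69  67  65  52  46  52  78 115 106 106 109 109]
254 [151 151 141 100  63  55  60  60  74  85  83  92 107 133 112 121 120 123]
256 [124 141 142 136 113 116 139 141 139 114 127 146 148 147 130 133 133 134]
[0.48414668 0.03347853 0.119     ]
[0.48419658 0.03032457 0.119     ]
```

Call:
{"name": "arm_command", "arguments": {"deltas": [[[0.4,-3,0,0,0,0],[0.4,-3.5,0,0,0,0],[0.4,-3.5,0,0,0,0],[0.4,-3.5,0,0,0,0],[0.4,-3.5,0,0,0,0],[0.4,-3.5,0,0,0,0],[0.4,-3.5,0,0,0,0],[0.4,-3.5,0,0,0,0],[0.3,-3.2,0,0,0,0],[0.3,-2.5,0,0,0,0],[0,0,0,0,0,0],[0,0,0,0,0,0]]]}}

```text
t: 10.55
tool_pos: [0.4845, 0.0294, 0.2209]
orientation: [0.007, 3.141, -0.0]
force: [0.4, 0.4, -0.8]
opening: 0.0327
gripper_force: 0.0
```

```bash
python3 r.py
```

```text
[0.48454022 0.02942289 0.22089966] 89.74326292330647 -1.611338007785453 [-0.01834052  0.00336037 -0.0082541 ] [ 0.40830524  0.35636718 -0.81651627] 0.0326519681115319
```

Correct the position by +0.25 cm in y, descend to z = 0.107, then close on the bar.

Call:
{"name": "arm_command", "arguments": {"deltas": [[[0,0.25,-2,0,0,0],[0,0,-3,0,0,0],[0,0,-3,0,0,0],[0,0,-1.5,0,0,0],[0,0,-1,0,0,0],[0,0,-0.9,0,0,0],[0,0,0,0,0,0]]]}}

```text
t: 11.13
tool_pos: [0.4839, 0.0343, 0.1054]
orientation: [0.001, -3.14, -0.0]
force: [-0.4, 0.8, 0.7]
opening: 0.0325
gripper_force: 0.0
```

Call:
{"name": "arm_command", "arguments": {"deltas": [[[0,0,0,0,0,0],[0,0,0,0,0,0],[0,0,0,0,0,0],[0,0,0,0,0,0],[0,0,0,0,0,0]]], "gripper": -1, "squeeze": 15}}

```text
t: 11.55
tool_pos: [0.4858, 0.0324, 0.108]
orientation: [-0.0, 3.139, -0.004]
force: [-0.7, -5.5, 2.6]
opening: 0.0112
gripper_force: 15.0
```

```bash
python3 r.py
```

```text
[0.48581346 0.0324245  0.10799998] 90.01280405366387 -1.6073354188788458 [-1.01206443  0.12617995  0.01844018] [-0.65852828 -5.45741078  2.60638405] 0.011221353151765073
```

Call:
{"name": "arm_command", "arguments": {"deltas": [[[0,0.15,0.55,0,0,0],[0,0.16,0.55,0,0,0],[0,0.2,0.54,0,0,0],[0,0.21,0.54,0,0,0],[0,0.24,0.52,0,0,0],[0,0.25,0.51,0,0,0],[0,0.29,0.5,0,0,0],[0,0.3,0.49,0,0,0],[0,0.33,0.47,0,0,0],[0,0.34,0.46,0,0,0],[0,0,0,0,0,0],[0,0,0,0,0,0]]]}}

```text
t: 12.55
tool_pos: [0.4857, 0.056, 0.1601]
orientation: [0.001, 3.139, -0.007]
force: [-2.7, -11.0, 6.2]
opening: 0.0114
gripper_force: 15.0
```

```bash
python3 r.py
```

```text
[0.4856816  0.0560438  0.16007843] 89.98001307862103 -1.5563022867789942 [-2.17262108  0.49169489  0.01689917] [ -2.65773116 -11.02315482   6.21413052] 0.011403041822148659
```

Call:
{"name": "arm_command", "arguments": {"deltas": [[[0,0.25,0.5,0,0,0],[0,0.3,0.5,0,0,0],[0,0.38,0.4,0,0,0],[0,0.4,0.4,0,0,0],[0,0.42,0.38,0,0,0],[0,0.43,0.37,0,0,0],[0,0.46,0.33,0,0,0],[0,0.47,0.32,0,0,0],[0,0,0,0,0,0],[0,0,0,0,0,0]]]}}

```text
t: 13.38
tool_pos: [0.4856, 0.0893, 0.1919]
orientation: [-0.001, 3.139, -0.002]
force: [-1.9, -5.3, 7.2]
opening: 0.0117
gripper_force: 15.0
```

```bash
python3 r.py
python3 - <<'E'
from h import *
a=eyes.read_camera("scene");b=eyes.read_camera("top")
cv2.imwrite("pics/s3.png",np.hstack([cv2.resize(a[200:360,220:360],(420,480)),cv2.resize(b[190:290,210:300],(380,480))]))
E
```

```text
[0.4855952  0.08925483 0.19188814] 90.04234430914963 -1.4924215340273068 [-1.0874847   0.23798172  0.03874744] [-1.90893875 -5.33017968  7.23699452] 0.011666227782826426
```

View pics/s3.png

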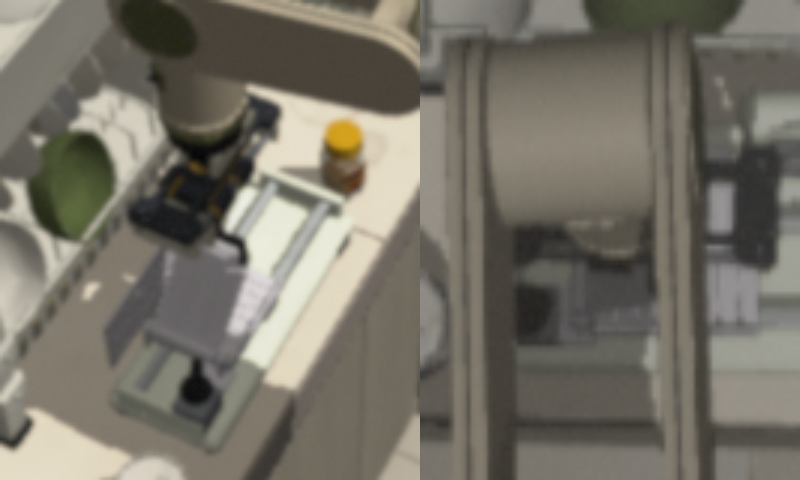

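The picture shows the pusher raised, with the bar held in the fingers. The knob is unmoved at crop (197,385), and the spice jar is in place. The arc geometry gives about 44.8°, so I'll hand in.

```bash
python3 -c "
from plant import ticket;print(ticket.close_job())"
```

```text
the job is handed in; nothing more can be done
None
```

I slid the carriage to its left stop, locked it with the knob, and handed the job in with the gripper holding the pusher at about 45° (worked out from the bar's travel); no verdict came back.

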